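Close the drill case on the welding bench

TASK

The drill bits are all back in their case: lower the hinged lid of the wide, flat steel drill case until it is shut, gently and without slamming it. Leave the lid of the smaller, taller bolt tin standing open, because it is still in use.

Things in the scene. Friction and masses are not known exactly. Their poses are not given: they have to be found in the camera images.
- drill_case: Low grey steel box holding seven drill bits, 110 mm deep (x), 150 wide (y), 45 high, fixed. Origin: centre of its underside, on the bench. Lid hinge along y at x = +55 mm, z = 45.5 mm; catch side at x = -55 mm. Its +x points away from the robot, give or take 1.6 rad of yaw; it stands left, right or in the middle, in a row with the bolt tin and a low lidless tray, at least 220 mm from each, centre to centre.
- drill_lid (a joint): Drill case lid hinge, rad: 0 shut, grows as it opens, starts at 0.9 to 1.4. Grey plate 110 mm from hinge to free edge, 150 wide, 6 thick, with a tongue 24 wide standing out 10 mm mid-edge. At angle a the free edge (inner face) is at x = 55 - 110 cos a, z = 45.5 + 110 sin a (mm, case frame); outer face 6 mm along (sin a, cos a). Stiff: stays where left, yields to about 2 N at the edge.
- bolt_tin: The bolt tin, to be left open: a grey steel box smaller but taller than the drill case, 100 mm deep (x) by 110 mm wide (y) by 75 mm high, with a few bolts in it, fixed to the bench. Origin at the centre of its underside; its lid is hinged along y at x = +50 mm, z = 75.5 mm.
- tin_lid (a joint): Hinge of the bolt tin's lid (100 mm by 110 mm, 6 mm thick), in rad: 0 is shut, growing as it opens; it starts between 1.1 and 1.4 and stays where it is left.

How it is judged (in metres and radians):
At the end, for the whole second after the job is handed in: The drill case's lid is shut (hinge below 0.12 rad, its free edge within about 13 mm of the rim) and still, and the bolt tin's lid still stands open (hinge above 0.9 rad) (value of joint drill_lid below 0.12 rad and velocity of joint drill_lid between -0.1 and 0.1 rad/s and value of joint tin_lid above 0.9 rad); the robot touches nothing.
It fails at once if the drill case's lid is slammed (closing faster than 3 rad/s, about 0.3 m/s at its free edge) (velocity of joint drill_lid below -3 rad/s).
It fails at once if the bolt tin's lid is pushed down below 0.9 rad (value of joint tin_lid below 0.9 rad).
It also fails if it takes over 32 s, if anything falls off the work surface, if the arm or the gripper's body presses on something with over 40 N, if the wrist force passes 120 N, or if a joint passes its speed limit or range.

ROBOT

A 6-joint arm with a two-finger parallel gripper is mounted at the origin on the work surface. World frame = base frame: x ahead of the robot, y to its left, z up, the work surface at z = 0. Lengths are in mm, angles in degrees, forces in N, time in s.
With the tool pointing down it reaches from about 300 to 850 mm from the base axis. Payload 4.2 kg.
Tool frame: the origin (TCP) lies midway between the tips of the shut fingers; the grasp point (between the pads) lies 19 mm behind it; z points along the fingers, y is the line along which they close (so a half turn about z gives the same grasp; the last joint's range is limited). The gripper opens to 91 mm and grips with 3 to 60 N. Pads are 32 mm wide; open, the fingers measure 118 mm over their backs; the gripper's body (76 mm by 178 mm) begins 60 mm behind the grasp point.
Start: joints at [-1.146, 18.312, 89.639, -0, 72.044, -1.146], TCP at [575.016, 0, 213.976] pointing down, gripper open.
Joint ranges: [-177.97, 177.97], [-48.28, 115.42], [12.27, 149.76], [-77.06, 257.06], [2.81, 150.46], [-146.56, 146.56]. Speed limits (degrees/s): [147.25, 147.25, 180, 180, 180, 180].

INTERFACE

Orientations are given as [roll, pitch, yaw] about the fixed x, y, z axes, in that order (R = Rz(yaw) Ry(pitch) Rx(roll)).
In Python, from workcell import env gives the robot as it stands.
- The arm moves only by the tool jog_arm, never from a script. Its argument "steps" is one flat list of numbers, 5 for each row, row after row: the closure, from 0 (fully open) to 1 (shut), then the shift along the tool's x, y, z in cm, then the turn about the tool's z in degrees. A call has 1 to 20 rows; each row is the pose to reach, as a shift and turn from the pose commanded when the call began, along the tool's axes at that moment; what a row does not reach only later rows make up. A row lasts 1/10 s, in which the tool goes at most 50 mm and 8.59 degrees, less where a joint would pass 70% of its speed; a pose out of reach is approached as far as the arm can. A call with a gripper value outside its range is refused whole. The fingers move at their own pace and stop on an object; "force" is the grip in N (left out, the last holds). Time passes only in rows, so rows that repeat a pose let the fingers close. It gives the time, the measured TCP pose, the force and the opening at its end, in the units of the state.
- env.state(): the state, without advancing time (a new reading comes with each control period).
- env.grab_frame(name): name is "scene" or "side" or "wrist"; returns the picture (400x640x3 uint8, red, green, blue); there is no depth.
- env.camera_params(name): a dict with "fx", "fy", "cx", "cy" (pixels), "k1" (the pictures are not rectified: a ray, as slopes to the right and down, at radius r is drawn at 1 + k1 r^2 times it, then the intrinsics apply), "R" (3x3) and "t" (3): a world point X has camera coordinates R X + t. Camera axes: x right, y down, z forward; pixel columns grow to the right and rows downward; lengths in mm; the calibration is good to about 2 mm. A picture is of the moment at which its call begins: read the wrist's pose just before it. camera_params takes no time and is no camera call; for the wrist camera it gives the pose at the moment of the call.
- env.job_done(): hands the job in, once; it reports no verdict.
The state is a dict: "time_s": time; "qpos": joint angles; "qvel": joint speeds; "effort": joint torques, N m; "ee_pos": TCP position; "ee_rot": TCP orientation; "force": force on the tool from outside, world axes, zero at the start; "torque": the same for the moment, N m; "gripper_width": finger opening in mm.
Only numpy, scipy, OpenCV 4.12 (cv2) and the standard library are available. Lean on these libraries where they do the work, as an engineer would, in place of code of your own. Each camera call takes 0.05 s, during which the arm holds its last target. There are 200 camera calls.

## Working session

There is one attempt and no reset: what is moved stays moved. The work goes in short steps, Python scripts to look and compute and a tool call to move; the robot and the scene stay as the last step left them, time stands still between calls to the robot, and variables do not carry over. Pictures are saved under pics/ and viewed, on a budget of 10 in all, crops included, one or two more only if the job needs it, and the job is handed in when it is done.

Besides the shell and the picture viewer there is one more tool, called after "Emit:" as name(argument=value, ...) on one line, values as JSON. jog_arm: Moves the arm, as the interface text tells. Its arguments: {"type":"object","properties":{"steps":{"type":"array","items":{"type":"number"}},"force":{"type":"number"}},"required":["steps"]}

```bash
mkdir -p pics; python3 - <<'E'
from workcell import env
import cv2
for n in ("scene","side"):
    im=env.grab_frame(n); cv2.imwrite(f"pics/{n}0.png",im[:,:,::-1])
    p=env.camera_params(n); print(n,{k:(v.round(4).tolist() if hasattr(v,'round') and hasattr(v,'tolist') else v) for k,v in p.items()})
print(env.state()['time_s'])
E
```

```text
scene {'fx': 466.17177573286074, 'fy': 466.17177573286074, 'cx': 325.2335353229204, 'cy': 196.1043348637664, 'k1': -0.10696372190090811, 'R': [[-0.5489, 0.8358, 0.0146], [0.6588, 0.4432, -0.6079], [-0.5146, -0.3241, -0.7938]], 't': [293.4291, -318.7412, 1369.9063]}
side {'fx': 372.8229440703183, 'fy': 372.8229440703183, 'cx': 320.5315264058958, 'cy': 193.3585586879063, 'k1': -0.05248313421456019, 'R': [[-0.9902, -0.1397, -0.0051], [-0.0809, 0.6027, -0.7939], [0.114, -0.7857, -0.6081]], 't': [553.2908, 112.7905, 844.0314]}
0.1
```

View pics/scene0.png

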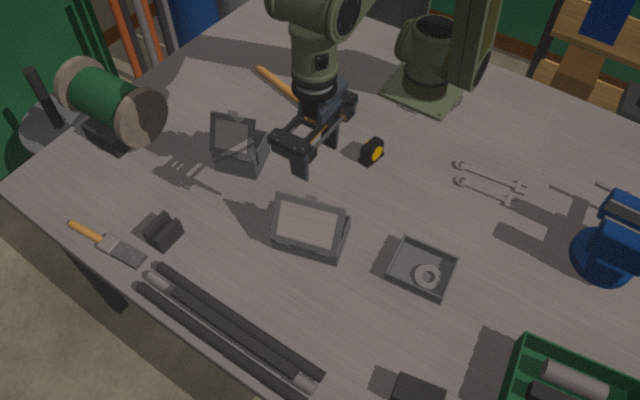

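View pics/side0.png

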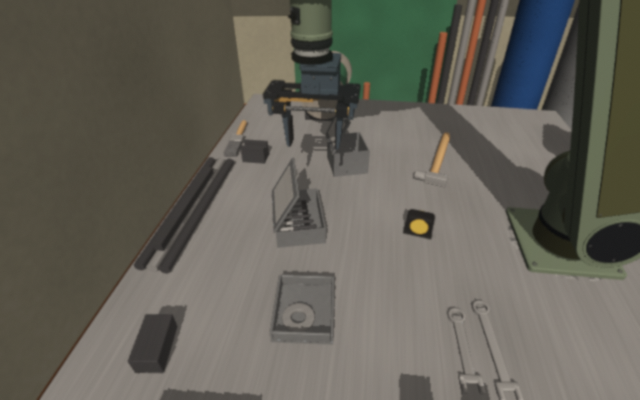

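The drill case is in the middle (scene ~(310,227), side ~(300,220)). The bolt tin is on the robot's right (scene ~(238,145)) and the tray on its left. Next I enlarge crops of both views.

```bash
python3 - <<'E'
import cv2,numpy as np
a=cv2.imread("pics/scene0.png")[180:270,255:365]; b=cv2.imread("pics/side0.png")[152:252,255:345]
A=cv2.resize(a,None,fx=5,fy=5,interpolation=cv2.INTER_CUBIC);B=cv2.resize(b,None,fx=5,fy=5,interpolation=cv2.INTER_CUBIC)
cv2.imwrite("pics/c1.png",cv2.convertScaleAbs(A,alpha=1.5)); cv2.imwrite("pics/c2.png",cv2.convertScaleAbs(B,alpha=1.5))
E
```

```text
(no output)
```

View pics/c1.png

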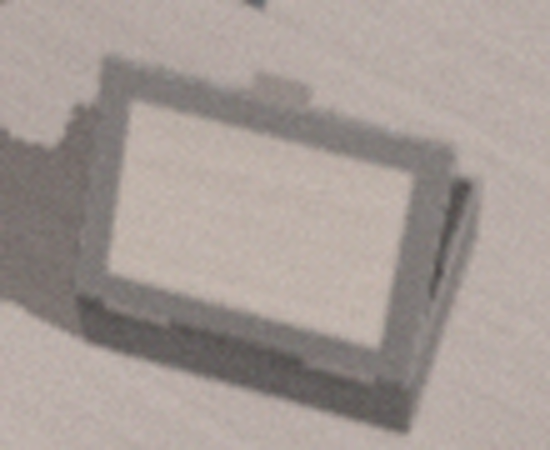

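View pics/c2.png

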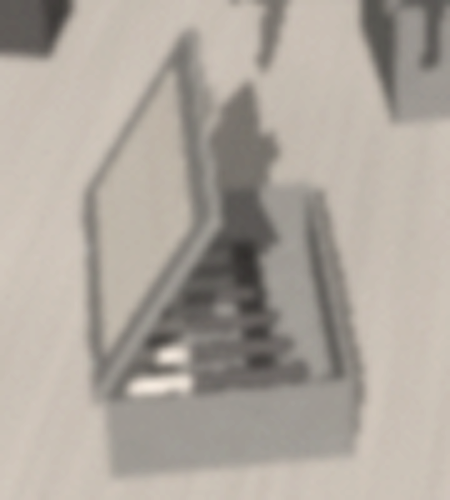

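```bash
cat > h.py <<'E'
from workcell import env
import numpy as np
def proj(n,X):
    p=env.camera_params(n); c=np.asarray(X)@np.array(p['R']).T+np.array(p['t'])
    s=c[:,:2]/c[:,2:]; s=s*(1+p['k1']*(s**2).sum(1,keepdims=True))
    return s*[p['fx'],p['fy']]+[p['cx'],p['cy']]
def world(q,P):
    c,s=np.cos(q[2]),np.sin(q[2]); P=np.asarray(P,float)
    return np.c_[q[0]+c*P[:,0]-s*P[:,1], q[1]+s*P[:,0]+c*P[:,1], P[:,2]]
def lid(r,y,a,t=6): # r from hinge, t above inner face
    return [55-r*np.cos(a)+t*np.sin(a), y, 45.5+r*np.sin(a)+t*np.cos(a)]
E
python3 - <<'E'
from h import *
from scipy.optimize import least_squares
S=lambda a:[lid(110,-75,a),lid(110,75,a),lid(0,-75,a),lid(0,75,a),lid(120,0,a),[55,-75,0],[55,75,0],[-55,75,45]]
sp=np.array([(105,57),(453,147),(78,297),(405,385),(283,75),(83,335),(408,432),(478,180)])/5+[255,180]
D=lambda a:[lid(110,75,a),lid(110,-75,a),lid(0,-75,a),lid(0,75,a),[55,75,0],[-55,75,0],[-55,75,45],[-55,-75,45]]
dp=np.array([(205,215),(183,38),(88,192),(98,390),(112,475),(353,453),(352,375),(320,190)])/5+[255,152]
def f(q): return np.r_[(proj("scene",world(q,S(q[3])))-sp).ravel(),(proj("side",world(q,D(q[3])))-dp).ravel()]
for a0 in(-.5,0,.5):
    r=least_squares(f,[550,0,a0,1.1],loss='soft_l1',x_scale=[100,100,1,1]); print(r.x.round(3),r.cost)
print(f(r.x).reshape(-1,2).round(1).tolist()); q=r.x
P=[lid(110,0,q[3]),lid(110,0,q[3],0),lid(0,0,q[3]),[-55,0,45]]
print(world(q,P).round(1))
# tin rough
print(env.state()['ee_pos'],env.state()['ee_rot'])
np.save('q.npy',q)
E
```

```text
[6.10797e+02 1.42320e+01 2.66000e-01 1.04600e+00] 15.120216254340427
[6.10797e+02 1.42320e+01 2.66000e-01 1.04600e+00] 15.120216254331936
[6.10797e+02 1.42320e+01 2.66000e-01 1.04600e+00] 15.120216254286982
[[-0.3, -1.5], [0.8, -0.4], [-1.3, -2.6], [0.5, -0.7], [-0.3, -0.2], [0.4, -0.4], [-0.1, -0.8], [1.3, -1.7], [-0.1, 0.1], [-0.3, -3.3], [-1.5, 0.2], [-2.0, 1.8], [-0.7, 0.3], [-0.5, 0.2], [-0.2, 1.3], [-1.9, -2.0]]
[[ 6.157e+02  1.560e+01  1.437e+02]
 [ 6.107e+02  1.420e+01  1.407e+02]
 [ 6.689e+02  3.000e+01  4.850e+01]
 [ 5.577e+02 -2.000e-01  4.500e+01]]
[5.74550998e+02 1.94354212e-02 2.13193656e+02] [-1.79908997e+02 -2.14031490e-03  8.99988164e+01]
```

Fit is consistent (residuals 1–3 px): case at (611, 14), yaw 15°, lid 1.05 rad, free edge ~144 mm high. I'll shut the fingers, align with the case, and go above the outer side of the lid.

Emit:
jog_arm(steps=[1,0.7,2.2,0,-5,1,1.4,4.3,0,-10,1,2.1,6.4,1,-15,1,2.8,8.5,2.4,-15.2,1,2.8,8.5,2.4,-15.2,1,2.8,8.5,2.4,-15.2,1,2.8,8.5,2.4,-15.2,1,2.8,8.5,2.4,-15.2,1,2.8,8.5,2.4,-15.2,1,2.8,8.5,2.4,-15.2], force=20)

```text
time_s: 1.1
ee_pos: [659.8, 27.8, 190.6]
ee_rot: [180.0, 0.0, 105.2]
force: [0.2, 0.1, -0.3]
gripper_width: 14.0
```

Emit:
jog_arm(steps=[1,0,0,2,0,1,0,0,4,0,1,0,0,6.4,0,1,0,0,6.4,0,1,0,0,6.4,0])

```text
time_s: 1.6
ee_pos: [660.1, 28.0, 126.3]
ee_rot: [-180.0, -0.0, 105.2]
force: [0.1, 0.3, -0.4]
gripper_width: 0.3
```

```bash
python3 - <<'E'
from h import *
import cv2
s=env.state(); print({k:np.round(s[k],2) for k in('time_s','ee_pos','ee_rot','force','gripper_width')})
a=env.grab_frame("scene")[140:270,225:385]; b=env.grab_frame("side")[110:240,240:400]
cv2.imwrite("pics/m1.png",cv2.convertScaleAbs(cv2.resize(np.vstack([a,b])[:,:,::-1],None,fx=2.3,fy=2.3,interpolation=cv2.INTER_CUBIC),alpha=1.5))
q=np.load('q.npy'); R=lambda v:np.array(v)
x0=s['ee_pos']; c,sn=np.cos(q[2]),np.sin(q[2])
d=np.array(x0[:2])-q[:2]; print('case xy',c*d[0]+sn*d[1],-sn*d[0]+c*d[1])
for a in np.r_[1.046:-.01:-.08]:
    l=lid(97,0,a); print(round(a,2),round(l[0]+13.5,1),round(l[2],1))
E
```

```text
{'time_s': np.float64(1.6), 'ee_pos': array([660.06,  27.98, 126.33]), 'ee_rot': array([-180. ,   -0. ,  105.2]), 'force': array([ 0.08,  0.34, -0.41]), 'gripper_width': np.float64(0.26)}
case xy 51.14195750860299 0.32762166523817626
1.05 25.1 132.5
0.97 18.3 128.7
0.89 11.8 124.4
0.81 5.7 119.6
0.73 -0.1 114.4
0.65 -5.3 108.7
0.57 -10.2 102.6
0.49 -14.5 96.1
0.41 -18.2 89.3
0.33 -21.5 82.2
0.25 -24.1 74.9
0.17 -26.2 67.4
0.09 -27.6 59.8
0.01 -28.5 52.1
```

View pics/m1.png

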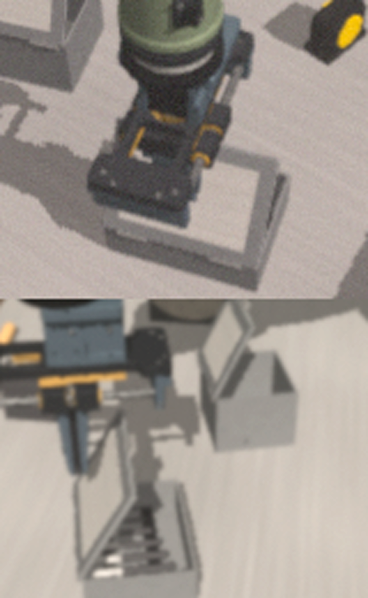

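The shut fingers stand on the lid's outer side (fingertip near (75,465), lid edge at (125,430) in the side half). The bolt tin is well clear. Now I push along the lid's arc at under 1 rad/s, down to about 0.25 rad.

Emit:
jog_arm(steps=[1,0,-0.9,0,0,1,0,-1.8,-0.2,0,1,0,-2.6,-0.4,0,1,0,-3.3,-0.2,0,1,0,-3.9,0.2,0,1,0,-4.5,0.7,0,1,0,-5.1,1.2,0,1,0,-5.6,1.8,0,1,0,-6.1,2.4,0,1,0,-6.6,3.0,0,1,0,-6.9,3.7,0,1,0,-7.3,4.4,0,1,0,-7.5,5.1,0,1,0,-7.5,5.1,0])

```text
time_s: 3.1
ee_pos: [586.3, 8.3, 73.5]
ee_rot: [-179.8, -0.0, 105.2]
force: [-0.2, 0.2, 0.7]
gripper_width: 0.1
```

```bash
python3 - <<'E'
from h import *
import cv2
s=env.state(); print({k:np.round(s[k],2) for k in('time_s','ee_pos','force')})
a=env.grab_frame("scene")[140:270,225:385]; b=env.grab_frame("side")[130:260,240:400]
cv2.imwrite("pics/m2.png",cv2.convertScaleAbs(cv2.resize(np.vstack([a,b])[:,:,::-1],None,fx=2.3,fy=2.3,interpolation=cv2.INTER_CUBIC),alpha=1.5))
E
```

```text
{'time_s': np.float64(3.1), 'ee_pos': array([586.35,   8.32,  73.52]), 'force': array([-0.18,  0.2 ,  0.7 ])}
```

View pics/m2.png

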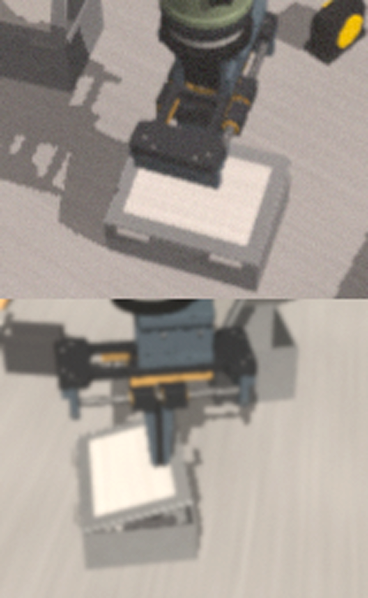

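The lid has followed to about 0.25 rad, with the fingertip on it near the free edge (side half, ~(160,462)). I finish the descent gently.

Emit:
jog_arm(steps=[1,0,-0.2,0.6,0,1,0,-0.3,1.1,0,1,0,-0.4,1.5,0,1,0,-0.4,1.8,0,1,0,-0.4,2.0,0,1,0,-0.4,2.1,0,1,0,-0.4,2.2,0,1,0,-0.4,2.2,0])

```text
time_s: 4.0
ee_pos: [583.7, 7.4, 52.8]
ee_rot: [-180.0, -0.0, 105.2]
force: [-0.1, 0.2, -0.3]
gripper_width: 0.5
```

Emit:
jog_arm(steps=[1,0,0,0.1,0,1,0,0,0.2,0,1,0,0,0.2,0])

```text
time_s: 4.3
ee_pos: [583.8, 7.3, 51.7]
ee_rot: [180.0, 0.0, 105.2]
force: [-2.1, 0.5, 5.8]
gripper_width: 0.5
```

Contact at z = 51.7 mm, where the shut lid's top should be (51.5 mm), with 6 N: the lid is on its rim. I retreat straight up.

Emit:
jog_arm(steps=[1,0,0,-0.5,0,1,0,0,-2,0,1,0,0,-5,0,1,0,0,-9,0,1,0,0,-13,0,1,0,0,-16,0,1,0,-5,-18,0,1,0,-10,-18,0,1,0,-15,-18,0,1,0,-15,-18,0,1,0,-15,-18,0,1,0,-15,-18,0])

```text
time_s: 5.5
ee_pos: [440.5, -31.9, 231.4]
ee_rot: [179.9, 0.0, 105.2]
force: [-0.3, 0.5, -0.4]
gripper_width: 0.4
```

```bash
python3 - <<'E'
from h import *
import cv2
s=env.state(); print({k:np.round(s[k],2) for k in('time_s','ee_pos','force')})
a=env.grab_frame("scene")[90:270,195:385]; b=env.grab_frame("side")[110:260,240:430]
cv2.imwrite("pics/m3.png",cv2.convertScaleAbs(cv2.resize(np.vstack([a,b])[:,:,::-1],None,fx=1.8,fy=1.8,interpolation=cv2.INTER_CUBIC),alpha=1.5))
E
```

```text
{'time_s': np.float64(5.5), 'ee_pos': array([440.51, -31.95, 231.44]), 'force': array([-0.3 ,  0.49, -0.37])}
```

View pics/m3.png

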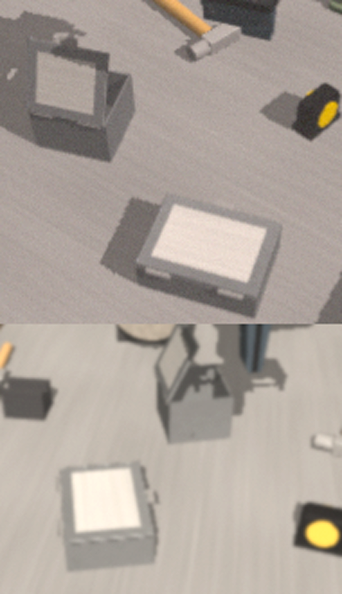

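The drill lid lies flat on its case (scene half ~(210,245), side half ~(108,500)). The bolt tin's lid still stands open (~(68,80) and ~(175,360)), and the arm is clear.

```bash
python3 -c "
from workcell import env
print(env.job_done())"
```

```text
the job is handed in; nothing more can be done
None
```

The drill case's lid is shut, the bolt tin's lid is still open, and I handed the job in at about 5.6 s of the 32 s allowed.

I pushed the lid down along its arc with the shut fingertips, at a planned rate under 1 rad/s, and then gave it a light press.

- **Lid shut:** The fingers met about 6 N at z = 51.7 mm, against 51.5 mm expected for a shut lid. The last pictures show it flat on the rim. I could not read the hinge angle directly.
- **Bolt tin:** Its lid still stands open in both views, and the arm was never near it.
- **Arm:** It is clear of everything, with a force reading of about 0.7 N, similar to the readings it gave in free air.
- **Weakest measurement:** The first pose fit had residuals of up to about 3 px, but no check disagreed with it.

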